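Open the child-resistant oil bottle and stand the oiling brush in it

ROBOT

A 6-joint arm with a two-finger parallel gripper is mounted at the origin on the work surface. World frame = base frame: x ahead of the robot, y to its left, z up, the work surface at z = 0. Lengths are in m, angles in rad, forces in N, time in s.
With the tool pointing down it reaches from about 0.4 to 0.825 m from the base axis. Payload 7 kg.
Tool frame: the origin (TCP) lies midway between the tips of the shut fingers; the grasp point (between the pads) lies hold_point_z behind it (hold_point_z is the distance from the TCP to the grasp point, in m); z points along the fingers, y is the line along which they close (so a half turn about z gives the same grasp; the last joint's range is limited). The gripper opens to 88 mm and grips with 3 to 60 N. Pads are 19 mm wide; open, the fingers measure 130 mm over their backs; the gripper's body (78 mm by 193 mm) begins 47 mm behind the grasp point.
Start: joints at [1.609, 0.359, 0.012, 0, -1.224, -0.288], TCP at [0.167, 0.654, 0.203] pointing down, gripper open.
Joint ranges: [-3.07, 3.07], [-1.43, 2.12], [-1.02, 1.25], [-3.03, 1.67], [-3.05, -0], [-3.03, 3.03]. Speed limits (rad/s): [2.39, 2.39, 3.01, 3.14, 3.14, 3.14].

INTERFACE

Orientations are given as a 3x3 rotation matrix whose columns are the frame's x, y, z axes.
In Python, from bench import get_obs, read_camera, job_done, find_in, trace, hold_point_z gives the robot as it stands.
- The arm moves only by the tool jog_arm, never from a script. Its argument "commands" is a list of rows, each a list of 7 numbers: the shift along the world's x, y, z in cm, then the turn, a rotation vector about the world's x, y, z in rad, then the closure, from 0 (fully open) to 1 (shut). A call has 1 to 12 rows; each row shifts and turns the commanded pose from where the row before left it; what a row does not reach is not made up. A row lasts 1/12 s, in which the tool goes at most 41.7 mm and 7.16 degrees, less where a joint would pass 70% of its speed; a pose out of reach is approached as far as the arm can. A call is refused whole if a number of a shift passes 4.17 or a number of a turn 0.125, either way. A call with a gripper value outside its range is refused whole. The fingers move at their own pace and stop on an object; the grip force is fixed at half the most. Time passes only in rows, so rows that do not move let the fingers close. It gives the time, the measured TCP pose, the force, the opening and the grip force at its end, in the units of the state.
- get_obs(): the state, without advancing time (a new reading comes with each control period).
- read_camera(name): name is "scene" or "top"; returns a dict with "frame" (400x640x3 uint8, blue, green, red), "fx", "fy", "cx", "cy" (pixels), "R" (3x3) and "t" (3): a world point X has camera coordinates R X + t. Camera axes: x right, y down, z forward; pixel columns grow to the right and rows downward; lengths in m; the calibration is good to about 2 mm. A picture is of the moment at which its call begins. There is no depth.
- job_done(): hands the job in; it is judged then, once.
Trained networks look in a picture, given as the dict that the camera call returned (one of the last four; its "shot" number tells which), for a name from the list of things; names that differ only in an ending like _2 or _b are one class to them, and where a whole thing is asked for, a point or a joint stands for the part that bears it (a point fixed in the world has none). Each returns a list of dicts, best first, with "confidence" (0 to 1); they miss things now and then, are a little off and sometimes report something else, mostly with a low value. They report only what shows in the picture. A call takes as long as a camera call. They do not tell look-alikes from the thing itself.
- find_in(target, picture): "box" ([left, top, right, bottom] in pixels, round what is visible of it).
- trace(target, picture): "pixels" (400x640 bool, what is visible of it) and "box" ([left, top, right, bottom] in pixels, round what is visible of it).
The state is a dict: "time_s": time; "joint_pos": joint angles; "joint_vel": joint speeds; "joint_efforts": joint torques, N m; "tcp_pos": TCP position; "orientation": TCP orientation; "ft_force": force on the tool from outside, world axes, zero at the start; "moment": the same for the moment, N m; "grip_width": opening from 0.0 (shut) to 1.0 (fully open); "grasp_force": force on a finger pad.
Only numpy, scipy, OpenCV 4.12 (cv2) and the standard library are available. Lean on these libraries where they do the work, as an engineer would, in place of code of your own. Each camera call takes 0.05 s, during which the arm holds its last target. There are 200 camera calls.

TASK

Get the oil and brush ready for use: push the cap of the slanted oil bottle down against its spring and, keeping it down, turn it anticlockwise past its catch; lift it off and set it down, not drop it, open side down and flat in the shallow parts tray. Then pull the brush sideways out of its spring clip, lower it bristles first all the way into the open bottle and leave it standing there. Leave the torch in its clip and do not shift or tip the other things.

Things in the scene. Friction and masses are not known exactly. Their poses are not given: they have to be found in the camera images.
- bottle: White oil bottle, fixed in a slanted holder. Origin: centre of its underside; z: up its axis, leaning 32 degrees from vertical to its own -x side. Body 76 mm in diameter to z = 74 mm (holder cup and band 86 mm, to z = 42 mm), shoulder to 85 mm, neck 40 mm wide, inner floor at z = 5 mm. Under the cap three lugs on the neck hold the cap. Nothing of the bottle turns or lifts.
- mouth (a point): Centre of the bottle's rim: z = 118 mm on its axis. Axes as the bottle's. Clear opening 30 mm wide when the cap is off.
- holder: Fixed steel bench holder under the bottle: base plate 150 (x) x 110 (y) x 8 mm. Origin on the bench; upright, same yaw as the bottle.
- cap: Loose child-resistant cap, a black ribbed cup 62 mm in diameter, 34 mm high, 60 g. Origin: centre of its open lower edge; z: its axis, to the closed top. Locked, the origin is at z = 95 mm on the bottle's axis, the top at 129 mm. A sprung liner holds it up against the lugs: 4 N at rest, 1.7 N more per mm pressed. Unpressed, ratchet teeth 4.5 mm deep stop it after 2 degrees.
- cap_top (a point): Centre of the cap's top, 34 mm above its open edge. To unlock: press 5 to 6 mm along the axis (12 to 15 N; hard stop at 6.5 mm), keep it down and turn anticlockwise seen from above (positive about the cap's z). Past 41 degrees it is free of the lugs, at 75 degrees it meets a stop: turn 50 to 70 degrees, then lift straight off along the axis.
- tray: Shallow blue open tray, fixed, 200 (x) x 150 (y) x 22 mm high outside, walls and floor 4 mm. Origin: centre of its underside; any yaw. A roll of labels stands in its +x end; the -x half is free for the cap.
- rack: Fixed rail with two spring clips over a base plate 110 (x) x 190 (y) x 6 mm. Origin: centre of the underside. Clips hold upright 16 mm cylinders with axes at x = 0, y = +-37.5 mm, standing on the plate at z = 6 mm. Rail (x = 30 to 38 mm) and two end posts (x = 38 to 50, y = +-82 mm) end at z = 114 mm.
- clips (a point): Point midway between the two clips (rack x = 0, y = 0, z = 102 mm). Clips reach from z = 92 to 112 mm, x = -13 to +31 mm, each 21 mm wide, mouths to the rack's -x. A cylinder is pulled out to -x: about 8 N at clip height, it snaps free after 5 to 8 mm; 25 mm clears the clip.
- brush: Loose brush standing bristles down in one of the two clips (either one), 175 mm long, 50 g. Origin: centre of the bristle end; z: along the brush to the top of the handle. Bristles 17 mm in diameter to z = 34 mm, steel ferrule 17.6 mm to z = 54 mm, round wooden handle 16 mm to the top. Stood in the bottle, it rests on the inner floor and sticks out about 62 mm.
- torch: Loose pencil torch, metal, in the other clip: 142 mm long, 16 mm in diameter, its 21 mm lamp head (top 30 mm) up. Origin: centre of the lower end. Must stay in its clip.
- roll: Loose roll of labels standing in the tray's +x end: 56 mm in diameter, 40 mm high. Origin: centre of the underside. Leave alone.
- dropper: Loose small squeeze bottle with a pointed nozzle: 44 mm in diameter to z = 94 mm, then tapering, 148 mm high. Origin: centre of the underside. It stands 90 to 105 mm to one side of the middle of the slanted bottle. Leave alone.
- tin: Loose round metal tin, 55 mm in diameter, 46 mm high. Origin: centre of the underside. It stands 90 to 105 mm to the other side of the slanted bottle. Leave alone.
Things that resemble listed ones, but are neither listed nor needed, are in the scene too. Several things have the shape of the cap; the one meant has the colours described above.

How it is judged:
On the way, in this order (a step that is already met when the one before it is completed fails the run):
1. the cap is pushed down on the bottle, at least 2.5 mm (z of cap in the frame of bottle below 0.0925 m), for 0.1 s.
2. the cap is lifted clear of the bottle (z of cap in the frame of bottle above 0.125 m), for 0.1 s.
3. the cap is set down in the tray while still held: within 10 mm of the tray floor, flat within 12 degrees (x of cap in the frame of tray between -0.094 and 0.094 m and y of cap in the frame of tray between -0.069 and 0.069 m and z of cap in the frame of tray below 0.014 m and angle between cap's own z axis and vertical below 0.21 rad and contact force between the fingers and cap above 0.5 N), for 0.05 s.
4. the cap is released in the tray (x of cap in the frame of tray between -0.094 and 0.094 m and y of cap in the frame of tray between -0.069 and 0.069 m and z of cap in the frame of tray below 0.009 m and angle between cap's own z axis and vertical below 0.12 rad and contact force between the fingers and cap below 0.1 N), for 0.2 s.
5. the brush is pulled out of its clip: 20 mm or more from where it stood (distance of brush from where it was at the start of the episode above 0.02 m), for 0.1 s.
6. the brush is lowered in the hand into the bottle, its bristle end 60 mm or more below the rim (x of brush in the frame of bottle between -0.036 and 0.036 m and y of brush in the frame of bottle between -0.036 and 0.036 m and z of brush in the frame of bottle below 0.058 m and contact force between the fingers and brush above 0.5 N), for 0.05 s.
At the end, for the whole second after the job is handed in: The cap lies open side down on the tray floor (flat within 7 degrees, 5 mm), the brush stands bristles down in the bottle with its end within 15 mm of the inner floor, both released and at rest; the torch is in its clip (within 12 mm), roll, dropper and tin within 20 mm of their places (all of step 4 and x of brush in the frame of bottle between -0.036 and 0.036 m and y of brush in the frame of bottle between -0.036 and 0.036 m and z of brush in the frame of bottle between 0 and 0.02 m and linear speed of each of cap, brush below 0.02 m/s and contact force between the fingers and brush below 0.1 N and distance of torch from where it was at the start of the episode below 0.012 m and distance of each of roll, dropper, tin from where it was at the start of the episode below 0.02 m); the robot touches nothing.
It fails at once if the torch is moved more than 12 mm or tipped (distance of torch from where it was at the start of the episode above 0.012 m or angle between torch's own z axis and vertical above 0.35 rad).
It fails at once if the roll is moved more than 20 mm or tipped (distance of roll from where it was at the start of the episode above 0.02 m or angle between roll's own z axis and vertical above 0.35 rad).
It fails at once if the dropper is moved more than 20 mm or tipped (distance of dropper from where it was at the start of the episode above 0.02 m or angle between dropper's own z axis and vertical above 0.35 rad).
It fails at once if the tin is moved more than 20 mm or tipped (distance of tin from where it was at the start of the episode above 0.02 m or angle between tin's own z axis and vertical above 0.35 rad).
It also fails if it takes over 67 s, if anything falls off the work surface, if the arm or the gripper's body presses on something with over 40 N, if the wrist force passes 120 N, or if a joint passes its speed limit or range.

## Working session

There is one attempt and no reset: what is moved stays moved. The work goes in short steps, Python scripts to look and compute and a tool call to move; the robot and the scene stay as the last step left them, time stands still between calls to the robot, and variables do not carry over. Pictures are saved under pics/ and viewed, at most 14 in all, crops included, and the job is handed in when it is done.

Besides the shell and the picture viewer there is one more tool, called as a command line: name --pt "numbers of a row" for each row, then --argument value for the rest. jog_arm: Moves the arm, as the interface text tells. Its arguments: {"type":"object","properties":{"commands":{"type":"array","items":{"type":"array","items":{"type":"number"}}}},"required":["commands"]}

```bash
mkdir -p pics; python3 - <<'E'
from bench import *
import cv2,numpy as np,pickle
print(get_obs(),hold_point_z)
P={}
for c in("scene","top"):
    p=read_camera(c);P[c]=p
    cv2.imwrite(f"pics/{c}0.png",p["frame"])
    print(c,p["fx"],p["fy"],p["cx"],p["cy"],np.round(p["R"],4).tolist(),p["t"])
    p["det"]={}
    for n in("bottle","holder","cap","tray","rack","brush","torch","roll","dropper","tin"):
        d=trace(n,p); p["det"][n]=d
        print(n,[(np.round(e["confidence"],2),np.round(e["box"]).tolist()) for e in d[:4]])
pickle.dump(P,open("p0.pkl","wb"))
E
```

```text
{'time_s': 0.0, 'joint_pos': array([ 1.60908720e+00,  3.59364898e-01,  1.10680922e-02, -4.07780225e-04,
       -1.22412022e+00, -2.88084847e-01]), 'joint_vel': array([ 0.00018279,  0.0002782 , -0.002376  , -0.00019124, -0.00065253,
        0.00086176]), 'joint_efforts': array([-3.68823848e-04, -5.82715237e+01,  2.93048286e+01,  6.99703574e+00,
        6.96582603e-03, -1.65651168e-04]), 'tcp_pos': array([0.16675062, 0.65351939, 0.20243059]), 'orientation': array([[ 9.68929050e-01, -2.47338618e-01, -3.21197325e-04],
       [-2.47338809e-01, -9.68927677e-01, -1.63416658e-03],
       [ 9.29755252e-05,  1.66283603e-03, -9.99998613e-01]]), 'ft_force': array([-0.70782859,  0.33889637, -1.05060893]), 'moment': array([-0.00510375,  0.05132463,  0.02882897]), 'grasp_force': 0.0, 'grip_width': 1.0014901257170947} 0.0188
scene 454.5564957153741 454.5564957153741 323.8502441358986 198.94228911156551 [[0.1761, 0.9843, 0.0112], [0.7196, -0.121, -0.6838], [-0.6717, 0.1284, -0.7296]] [-0.06377042 -0.30988649  1.58869502]
bottle [(np.float64(0.66), [203.0, 210.0, 242.0, 254.0])]
holder [(np.float64(0.
[... 1300 characters left out ...]
0]), (np.float64(0.76), [427.0, 184.0, 456.0, 216.0]), (np.float64(0.71), [433.0, 127.0, 455.0, 153.0])]
tray [(np.float64(0.57), [176.0, 166.0, 246.0, 246.0]), (np.float64(0.42), [427.0, 186.0, 456.0, 215.0])]
rack [(np.float64(0.83), [285.0, 164.0, 359.0, 211.0])]
brush []
torch [(np.float64(0.42), [289.0, 165.0, 359.0, 210.0]), (np.float64(0.4), [303.0, 178.0, 312.0, 188.0])]
roll [(np.float64(0.72), [204.0, 215.0, 227.0, 238.0]), (np.float64(0.22), [179.0, 166.0, 246.0, 246.0])]
dropper [(np.float64(0.8), [384.0, 211.0, 407.0, 227.0]), (np.float64(0.35), [426.0, 190.0, 452.0, 214.0]), (np.float64(0.27), [304.0, 178.0, 312.0, 189.0])]
tin [(np.float64(0.89), [452.0, 203.0, 476.0, 216.0])]
```

```bash
python3 - <<'E'
import cv2
a=cv2.imread("pics/scene0.png")[160:330,140:500]; cv2.imwrite("pics/s1.png",cv2.resize(a,None,fx=2.2,fy=2.2,interpolation=cv2.INTER_CUBIC))
a=cv2.imread("pics/top0.png")[100:290,160:500]; cv2.imwrite("pics/t1.png",cv2.resize(a,None,fx=2.3,fy=2.3,interpolation=cv2.INTER_CUBIC))
E
```

```text
(no output)
```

View pics/s1.png

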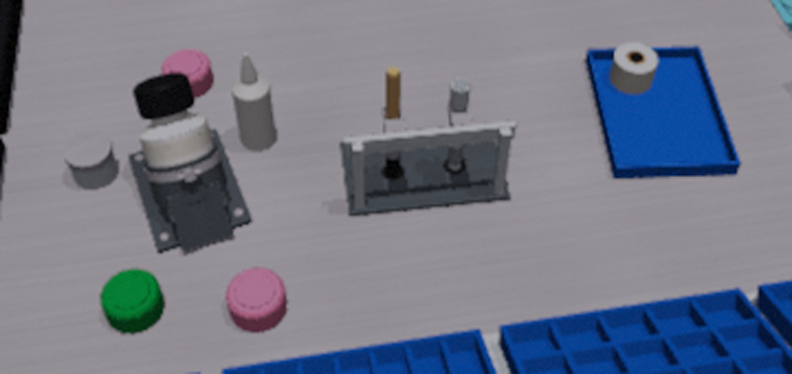

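View pics/t1.png

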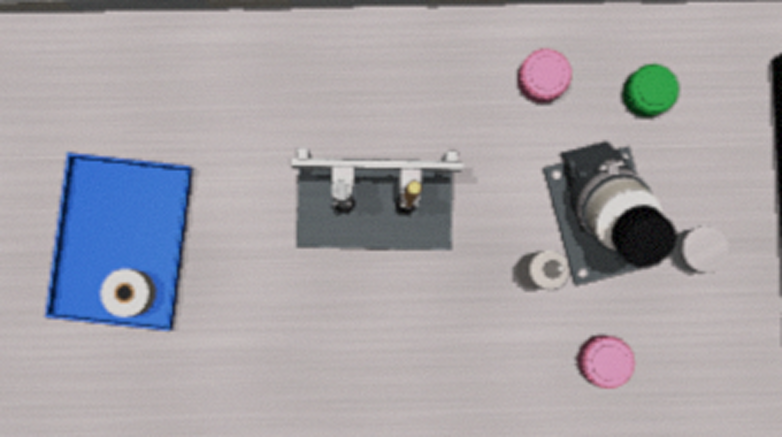

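The scene view (crop) shows the slanted bottle with its black cap at full-frame px (215,203), the tin to its left, the dropper to its right, the brush (wooden handle) at (318,200), the torch at (349,203) and the tray at right. In the top view the bottle leans toward the robot. The black cap is at (440,202), the brush at (339,184), the torch at (308,183) and the tray at (211,205), with the roll at its near end.

```bash
cat > h.py <<'E'
import numpy as np
from scipy.optimize import least_squares
def proj(p,X):
    c=np.atleast_2d(X)@np.array(p["R"]).T+np.array(p["t"]); return np.c_[p["fx"]*c[:,0]/c[:,2]+p["cx"],p["fy"]*c[:,1]/c[:,2]+p["cy"]]
def ray(p,u,z):
    d=np.array(p["R"]).T@np.array([(u[0]-p["cx"])/p["fx"],(u[1]-p["cy"])/p["fy"],1]); o=-np.array(p["R"]).T@np.array(p["t"]); return o+d*(z-o[2])/d[2]
A=np.linspace(0,2*np.pi,24,endpoint=False); DIR=np.c_[np.cos(A),np.sin(A)]
def sup(uv): return (uv@DIR.T).max(0)
def msup(m):
    y,x=np.nonzero(m); return sup(np.c_[x,y])+0.0+0.5*(abs(DIR).max(1))
def cyl(r,z0,z1):
    a=np.linspace(0,2*np.pi,48); c=np.c_[r*np.cos(a),r*np.sin(a)]
    return np.r_[np.c_[c,0*a+z0],np.c_[c,0*a+z1]]
def Rz(a): c,s=np.cos(a),np.sin(a); return np.array([[c,-s,0],[s,c,0],[0,0,1]])
def Ry(a): c,s=np.cos(a),np.sin(a); return np.array([[c,0,s],[0,1,0],[-s,0,c]])
def Rbot(yaw): return Rz(yaw)@Ry(-np.radians(32))
E
python3 - <<'E'
import pickle,cv2
from h import *
P=pickle.load(open("p0.pkl","rb"))
S,T=P["scene"],P["top"]
def cut(p,n,i): 
    return p["det"][n][i]["pixels"].astype(bool)
def comp(m):
    n,l,s,_=cv2.connectedComponentsWithStats(m.astype(np.uint8)); return l==1+s[1:,4].argmax()
# cap: dark pixels near
def dark(p,box):
    f=p["frame"].max(2)<60; m=np.zeros_like(f); l,t,r,b=box; m[t:b,l:r]=f[t:b,l:r]; return comp(m)
ms=dark(S,(195,188,234,218)); mt=dark(T,(422,180,460,220))
for nm,m in(("s",ms),("t",mt)):
    y,x=np.nonzero(m);print(nm,x.min(),x.max(),y.min(),y.max(),m.sum())
print([ (i,round(float((S["frame"][cut(S,"cap",i)]).mean()))) for i in range(4)],[ (i,round(float((T["frame"][cut(T,"cap",i)]).mean()))) for i in range(4)])
iS=[i for i in range(4) if abs(S["det"]["cap"][i]["box"][0]-201)<3][0];iT=[i for i in range(4) if abs(T["det"]["cap"][i]["box"][0]-427)<3][0]
for lab,a,b in(("dark",ms,mt),("net",cut(S,"cap",iS),cut(T,"cap",iT))):
    C=cyl(.031,0,.034)
    f=lambda q:np.r_[sup(proj(S,q[:3]+C@Rbot(q[3]).T))-msup(a),sup(proj(T,q[:3]+C@Rbot(q[3]).T))-msup(b)]
    r=least_squares(f,[.5,-.3,.1,.2],loss="soft_l1",x_scale=[.1,.1,.1,1]); print(lab,r.x.round(4),r.cost, np.degrees(r.x[3]),np.abs(r.fun).max())
# holder plate corners: hand picks (top crop 2.3, off 160,100; scene crop 2.2, off 140,160)
tc=np.array([(543,168),(577,284)])/2.3+[160,100]
tw=[ray(T,u,.008) for u in tc]; print("plate left edge",np.round(tw,4), np.degrees(np.arctan2(*(tw[0]-tw[1])[[1,0]])))
sc=np.array([(160,249),(249,219),(130,155)])/2.2+[140,160]
print("scene",np.round([ray(S,u,.008) for u in sc],4))
# tray
def fitbox(p_m,dims,q0,z=(0,)):
    B=np.array([[sx*dims[0]/2,sy*dims[1]/2,h] for sx in(-1,1) for sy in(-1,1) for h in(0,dims[2])])
    f=lambda q:np.concatenate([sup(proj(p,np.r_[q[:2],0]+B@Rz(q[2]).T))-msup(m) for p,m in p_m])
    r=least_squares(f,q0,loss="soft_l1",x_scale=[.1,.1,1]);return r.x.round(4),round(r.cost,2)
def blue(p,box):
    f=p["frame"].astype(int);g=(f[...,0]-f[...,2]>50);m=np.zeros_like(g);l,t,r,b=box;m[t:b,l:r]=g[t:b,l:r];return comp(m)
bs,bt=blue(S,(400,170,480,245)),blue(T,(170,160,250,250))
for q0 in(3.1,):print("tray",fitbox([(S,bs),(T,bt)],(.2,.15,.022),[.53,.3,q0]),fitbox([(T,bt)],(.2,.15,.022),[.53,.3,q0]),fitbox([(S,bs)],(.2,.15,.022),[.53,.3,q0]))
# rack corners, top
c=np.array([(296,248),(452,249),(452,176),(297,176)])/2.3+[160,100];print("rack plate",np.round([ray(T,u,.006) for u in c],4))
c=np.array([(294,170),(460,171)])/2.3+[160,100];print("rail near edge",np.round([ray(T,u,.114) for u in c],4))
for n,z in(("brush",.181),("torch",.148)):
    for p,nm in((S,"s"),(T,"t")):
        for d in p["det"][n][:2]:
            l,t,r,b=d["box"]; print(n,nm,ray(p,((l+r)/2,(t+b)/2 if nm=="t" else t+2.5),z).round(4))
print("brush top hand",ray(T,np.array([413,187])/2.3+[160,100],.181),ray(S,np.array([393,71])/2.2+[140,160],.181))
for n,h,i in(("dropper",0,0),("tin",.046,0),("roll",.04,0)):
    l,t,r,b=T["det"][n][i]["box"];print(n,ray(T,((l+r)/2,(t+b)/2),h).round(3))
E
```

```text
s 201 227 194 213 428
t 422 454 190 217 640
[(0, 53), (1, 119), (2, 21), (3, 122)] [(0, 160), (1, 160), (2, 27), (3, 85)]
dark [ 0.5255 -0.2977  0.1136  0.2408] 43.61105159359549 13.79727336987891 8.582693590479522
net [ 0.5281 -0.2979  0.1199  0.2108] 8.668815146253586 12.075810637157192 1.5886868879404332
plate left edge [[ 0.611  -0.2229  0.008 ]
 [ 0.4685 -0.2595  0.008 ]] 14.41442478831605
scene [[ 0.6362 -0.3257  0.008 ]
 [ 0.6121 -0.2253  0.008 ]
 [ 0.4938 -0.3596  0.008 ]]
tray (array([0.5308, 0.2951, 3.0097]), np.float64(11.87)) (array([0.5319, 0.2955, 3.0145]), np.float64(6.17)) (array([0.5289, 0.2951, 3.0049]), np.float64(3.41))
rack plate [[ 0.5186  0.081   0.006 ]
 [ 0.5139 -0.109   0.006 ]
 [ 0.6034 -0.1113  0.006 ]
 [ 0.6068  0.0786  0.006 ]]
rail near edge [[ 0.5995  0.0738  0.114 ]
 [ 0.5951 -0.1082  0.114 ]]
brush s [ 0.569  -0.0514  0.181 ]
brush s [ 0.5986 -0.2735  0.181 ]
torch s [0.5719 0.0247 0.148 ]
torch t [ 0.5596 -0.0157  0.148 ]
torch t [0.5716 0.024  0.148 ]
brush top hand [ 0.57076062 -0.05194064  0.181     ] [ 0.57212908 -0.05203506  0.181     ]
dropper [ 0.482 -0.219  0.   ]
tin [ 0.504 -0.394  0.046]
roll [0.47  0.276 0.04 ]
```

```bash
cat >> h.py <<'E'
from scipy.spatial.transform import Rotation as Rot
YB=0.241; RB=Rbot(YB); U=RB[:,2]
def Rtool(phi):  # tool z=-U, tool y = -bottle x turned by phi about U (phi + = anticlockwise)
    z=-U; y=Rot.from_rotvec(U*phi).apply(-RB[:,0]); return np.c_[np.cross(y,z),y,z]
def Rdown(a): # tool down, tool y at world yaw a
    y=np.array([np.cos(a),np.sin(a),0]); z=np.array([0,0,-1.]); return np.c_[np.cross(y,z),y,z]
def go(o,p,R):
    d=(np.array(p)-o["tcp_pos"])*100; w=Rot.from_matrix(R@np.array(o["orientation"]).T).as_rotvec()
    print("delta cm",d.round(2),"rotvec",w.round(3),"minrows",round(max(abs(d).max()/4.17,np.linalg.norm(d)/4.17,np.linalg.norm(w)/.1249),1))
E
python3 - <<'E'
import pickle
from h import *
from bench import get_obs
P=pickle.load(open("p0.pkl","rb")); S,T=P["scene"],P["top"]
a=S["det"]["cap"][2]["pixels"];b=T["det"]["cap"][2]["pixels"];C=cyl(.031,0,.034)
f=lambda q:np.r_[sup(proj(S,q[:3]+C@RB.T))-msup(a),sup(proj(T,q[:3]+C@RB.T))-msup(b)]
r=least_squares(f,[.5,-.3,.1],loss="soft_l1",x_scale=.1); print(r.x.round(4),r.cost,f(r.x).round(1))
print("U",U.round(4),"bottle o",(r.x-.095*U).round(4))
for z in(0,.148):print("dropper tip",ray(T,np.array([550,270])/2.3+[160,100],z).round(3))
o=get_obs()
go(o,r.x+.0032*U+.09*U,Rtool(-.5)); go(o,r.x+.0032*U+.09*U,Rdown(np.pi))
E
```

```text
[ 0.528  -0.2977  0.1198] 8.68740274266994 [ 1.2  1.4  1.4  1.   0.4  0.3  1.2  0.7  0.5  0.4  0.2 -0.6 -0.1  0.4
  0.3  0.1 -0.3 -0.2  0.1  0.9  1.3  1.6  0.9  0.4  0.4  0.5  0.6  0.9
  0.7  0.5  0.4  0.1 -0.3 -0.7 -0.9 -0.5 -0.3 -0.3  0.  -0.   0.2  0.2
  0.4 -0.2 -0.3 -0.6  0.4  0.5]
U [-0.5146 -0.1265  0.848 ] bottle o [ 0.5769 -0.2857  0.0393]
dropper tip [ 0.486 -0.229  0.   ]
dropper tip [ 0.484 -0.196  0.148]
delta cm [ 31.32 -96.35  -0.45] rotvec [ 0.532 -0.318 -1.535] minrows 24.3
delta cm [ 31.32 -96.35  -0.45] rotvec [ 0.     0.    -1.321] minrows 24.3
```

jog_arm --pt "2 -2 3 0 0 -0.1 0" --pt "2 -2.5 2.5 0 0 -0.1 0" --pt "2 -3 2 0 0 -0.1 0" --pt "2 -3.5 1 0 0 -0.1 0" --pt "2 -3.5 0 0 0 -0.1 0" --pt "2 -3.5 0 0 0 -0.1 0"

```text
time_s: 1.6
tcp_pos: [0.2876, 0.4727, 0.2894]
orientation: [[0.657, -0.754, 0.001], [-0.754, -0.657, 0.002], [-0.001, -0.002, -1.0]]
ft_force: [0.6, 0.6, 0.3]
grip_width: 1.002
grasp_force: 0.0
```

jog_arm --pt "2.5 -3.3 0 0 0 -0.1 0" --pt "2.5 -3.3 0 0 0 -0.1 0" --pt "2.5 -3.3 0 0 0 -0.1 0" --pt "2.5 -3.3 0 0 0 -0.1 0" --pt "2 -3.6 0 0 0 -0.1 0" --pt "2 -3.6 0 0 0 -0.1 0" --pt "2 -3.6 0 0 0 -0.1 0" --pt "1 -4 0 0 0 0 0" --pt "1 -4 0 0 0 0 0" --pt "0 -4.1 0 0 0 0 0" --pt "0 -4.1 0 0 0 0 0" --pt "0 -4.1 0 0 0 0 0"

```text
time_s: 2.6
tcp_pos: [0.4665, 0.0291, 0.2886]
orientation: [[0.021, -1.0, 0.001], [-1.0, -0.021, 0.0], [-0.0, -0.001, -1.0]]
ft_force: [2.0, -0.4, -0.3]
grip_width: 1.002
grasp_force: 0.0
```

```bash
python3 - <<'E'
from h import *
from bench import get_obs
o=get_obs();print(o["joint_pos"].round(2))
c=np.array([.528,-.2977,.1198])
go(o,c+.0932*U,Rtool(-.5)); go(o,c+.0032*U,Rtool(-.5))
E
```

```text
[ 0.49 -0.04 -0.28  0.   -1.33 -0.46]
delta cm [  1.35 -33.86  -8.98] rotvec [ 0.208 -0.519 -0.273] minrows 8.4
delta cm [  5.99 -32.72 -16.61] rotvec [ 0.208 -0.519 -0.273] minrows 8.9
```

jog_arm --pt "0 -3 0 0.02 -0.05 -0.025 0" --pt "0 -3 0 0.02 -0.05 -0.025 0" --pt "0 -3.2 0 0.02 -0.05 -0.025 0" --pt "0 -3.2 0 0.02 -0.05 -0.025 0" --pt "0 -3.2 0 0.02 -0.05 -0.025 0" --pt "0 -3.2 -0.5 0.02 -0.05 -0.025 0" --pt "0.2 -3 -1 0.02 -0.05 -0.025 0" --pt "0.2 -3 -1.5 0.02 -0.05 -0.025 0" --pt "0.2 -3 -1.5 0.02 -0.05 -0.025 0" --pt "0.2 -3 -1.5 0.02 -0.05 -0.025 0" --pt "0.3 -1 -1.5 0 0 0 0" --pt "0.2 -1 -1.5 0 0 0 0"

```text
time_s: 3.6
tcp_pos: [0.4788, -0.2999, 0.1977]
orientation: [[-0.174, -0.85, 0.497], [-0.955, 0.268, 0.125], [-0.24, -0.453, -0.859]]
ft_force: [-0.6, -0.9, -0.6]
grip_width: 0.997
grasp_force: 0.0
```

```bash
python3 - <<'E'
from h import *
from bench import *
import cv2,pickle
P={}
for c in("scene","top"):
    p=read_camera(c);P[c]=p
    cv2.imwrite(f"pics/{c}1.png",p["frame"])
o=get_obs();print(o["joint_pos"].round(2),o["tcp_pos"],o["ft_force"])
c=np.array([.528,-.2977,.1198])
go(o,c+.0932*U,Rtool(-.5)); go(o,c+.0032*U,Rtool(-.5))
a=cv2.imread("pics/scene1.png")[130:290,150:300];b=cv2.imread("pics/top1.png")[130:290,370:520]
cv2.imwrite("pics/m1.png",cv2.resize(np.hstack([a,b]),None,fx=2.6,fy=2.6,interpolation=cv2.INTER_CUBIC))
E
```

```text
[-0.51  0.03 -0.35 -0.49 -0.84  0.54] [ 0.47848734 -0.2982448   0.19537679] [ 0.03219391  0.50016745 -0.32772083]
delta cm [ 0.16 -1.12  0.35] rotvec [ 0.009 -0.023 -0.019] minrows 0.3
delta cm [ 4.79  0.01 -7.29] rotvec [ 0.009 -0.023 -0.019] minrows 2.1
```

View pics/m1.png

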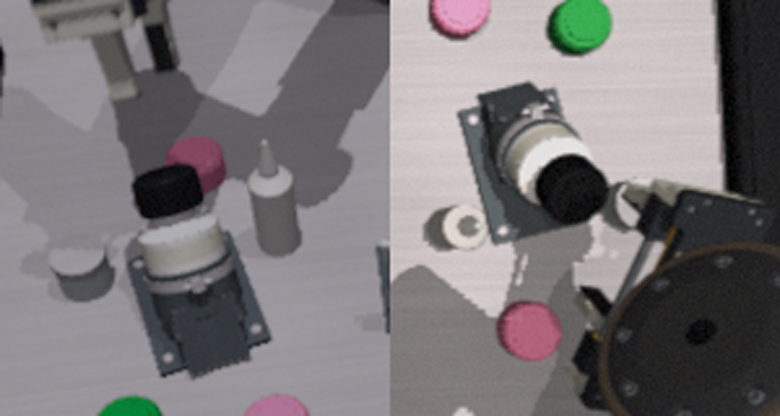

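The gripper is above and behind the cap, with fingertips in the top view at full-frame px about (468,203) and (447,245). I'll check these against the projected TCP.

```bash
python3 - <<'E'
from h import *
from bench import *
import pickle
P=pickle.load(open("p0.pkl","rb"))
o=get_obs();R=np.array(o["orientation"])
for n in P:
    for s in(0,.044,-.044):print(n,s,proj(P[n],o["tcp_pos"]+R[:,1]*s).round(0))
E
```

```text
scene 0 [[211. 173.]]
scene 0.044 [[217. 167.]]
scene -0.044 [[204. 178.]]
top 0 [[449. 219.]]
top 0.044 [[441. 235.]]
top -0.044 [[456. 202.]]
```

jog_arm --pt "0.16 -1.12 0.35 0.009 -0.023 -0.019 0" --pt "0 0 0 0 0 0 0" --pt "0.82 0.2 -1.36 0 0 0 0" --pt "0.82 0.2 -1.36 0 0 0 0" --pt "0.82 0.2 -1.36 0 0 0 0" --pt "0.82 0.2 -1.36 0 0 0 0" --pt "0.82 0.2 -1.36 0 0 0 0" --pt "0.82 0.2 -1.36 0 0 0 0" --pt "0 0 0 0 0 0 0"

```text
time_s: 4.45
tcp_pos: [0.531, -0.2941, 0.1185]
orientation: [[-0.18, -0.838, 0.515], [-0.95, 0.284, 0.128], [-0.254, -0.467, -0.847]]
ft_force: [-0.9, -0.0, -0.7]
grip_width: 1.002
grasp_force: 0.0
```

```bash
python3 - <<'E'
from h import *
from bench import *
import cv2
for c in("scene","top"):
    p=read_camera(c); cv2.imwrite(f"pics/{c}2.png",p["frame"])
o=get_obs();print(o["joint_pos"].round(2),o["tcp_pos"],o["ft_force"])
c=np.array([.528,-.2977,.1198])
go(o,c-.003*U,Rtool(-.5))
a=cv2.imread("pics/scene2.png")[150:260,160:280];b=cv2.imread("pics/top2.png")[150:260,380:500]
cv2.imwrite("pics/m2.png",cv2.resize(np.hstack([a,b]),None,fx=3.3,fy=3.3,interpolation=cv2.INTER_CUBIC))
E
```

```text
[-0.48  0.17 -0.37 -0.59 -0.68  0.63] [ 0.53097453 -0.2952637   0.12076165] [-0.01022419 -0.221098    0.52359201]
delta cm [-0.14 -0.21 -0.35] rotvec [ 0.003  0.003 -0.005] minrows 0.1
```

View pics/m2.png

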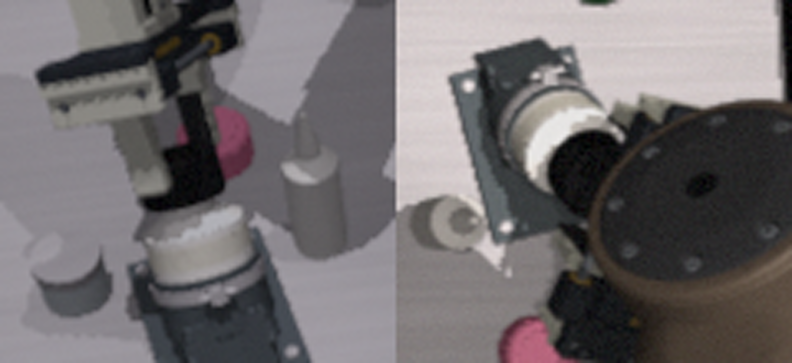

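The open fingers straddle the cap, with the near fingertip at about px (206,207), level with the cap's lower edge. I'll close now.

jog_arm --pt "0 0 0 0 0 0 1" --pt "0 0 0 0 0 0 1" --pt "0 0 0 0 0 0 1" --pt "0 0 0 0 0 0 1" --pt "0 0 0 0 0 0 1" --pt "0 0 0 0 0 0 1"

```text
time_s: 5.05
tcp_pos: [0.5283, -0.2951, 0.1192]
orientation: [[-0.182, -0.838, 0.514], [-0.95, 0.285, 0.128], [-0.254, -0.465, -0.848]]
ft_force: [-7.7, 2.3, 2.3]
grip_width: 0.693
grasp_force: 30.0
```

```bash
cat > st.py <<'E'
from h import *
from bench import *
o=get_obs();print(o["time_s"],o["joint_pos"].round(2),"tcp",o["tcp_pos"].round(4),"F",o["ft_force"].round(1),"M",o["moment"].round(2),o["grip_width"],o["grasp_force"],"F.U",float(o["ft_force"]@U),"tilt",np.degrees(np.arccos(-np.array(o["orientation"])[:,2]@U)))
E
python3 st.py
```

```text
5.05 [-0.48  0.17 -0.37 -0.59 -0.68  0.63] tcp [ 0.5283 -0.2951  0.1192] F [-7.7  2.3  2.3] M [0.5  3.78 0.81] 0.6926205215208774 30.000608609989285 F.U 5.646360380394203 tilt 0.0952924511013092
```

jog_arm --pt "0.1 0.025 -0.16 0 0 0 1" --pt "0.1 0.025 -0.16 0 0 0 1" --pt "0.08 0.02 -0.14 0 0 0 1" --pt "0 0 0 0 0 0 1" --pt "0 0 0 0 0 0 1"

```text
time_s: 5.47
tcp_pos: [0.5309, -0.2945, 0.115]
orientation: [[-0.181, -0.838, 0.514], [-0.95, 0.284, 0.128], [-0.254, -0.466, -0.848]]
ft_force: [-11.0, 2.2, 5.7]
grip_width: 0.69
grasp_force: 30.0
```

```bash
python3 st.py
```

```text
5.4667 [-0.48  0.18 -0.37 -0.6  -0.67  0.63] tcp [ 0.5309 -0.2945  0.115 ] F [-11.    2.2   5.7] M [0.86 4.03 1.04] 0.6902557504367128 30.013038818724453 F.U 10.202707471212479 tilt 0.09355145203982257
```

jog_arm --pt "0.08 0.02 -0.13 0 0 0 1" --pt "0.08 0.02 -0.13 0 0 0 1" --pt "0 0 0 0 0 0 1" --pt "0 0 0 0 0 0 1"

```text
time_s: 5.8
tcp_pos: [0.5318, -0.2943, 0.1136]
orientation: [[-0.181, -0.838, 0.515], [-0.95, 0.283, 0.128], [-0.253, -0.466, -0.848]]
ft_force: [-20.2, 4.7, 18.6]
grip_width: 0.688
grasp_force: 30.1
```

```bash
python3 st.py
```

```text
5.8 [-0.48  0.18 -0.37 -0.6  -0.67  0.63] tcp [ 0.5318 -0.2943  0.1136] F [-20.2   4.7  18.6] M [1.72 4.99 1.69] 0.6876189230680729 30.05587892141193 F.U 25.591724414198993 tilt 0.07811467263666381
```

jog_arm --pt "-0.04 -0.01 0.07 0 0 0 1" --pt "0 0 0 -0.022 -0.006 0.037 1" --pt "0 0 0 -0.045 -0.011 0.074 1" --pt "0 0 0 -0.045 -0.011 0.074 1" --pt "0 0 0 -0.045 -0.011 0.074 1" --pt "0 0 0 0 0 0 1"

```text
time_s: 6.3
tcp_pos: [0.5311, -0.2934, 0.1135]
orientation: [[0.085, -0.854, 0.514], [-0.991, -0.02, 0.131], [-0.101, -0.52, -0.848]]
ft_force: [-19.5, 5.8, 14.3]
grip_width: 0.692
grasp_force: 30.0
```

```bash
python3 st.py
```

```text
6.3 [-0.48  0.18 -0.37 -0.6  -0.67  0.95] tcp [ 0.5311 -0.2934  0.1135] F [-19.5   5.8  14.3] M [2.16 4.79 2.21] 0.6919525463545925 30.03592661487346 F.U 21.434049836887855 tilt 0.24916072913720894
```

jog_arm --pt "0 0 0 -0.045 -0.011 0.074 1" --pt "0 0 0 -0.045 -0.011 0.074 1" --pt "0 0 0 -0.045 -0.011 0.074 1" --pt "0 0 0 -0.045 -0.011 0.074 1" --pt "0 0 0 -0.045 -0.011 0.074 1" --pt "0 0 0 -0.045 -0.011 0.074 1" --pt "0 0 0 -0.045 -0.011 0.074 1" --pt "0 0 0 -0.045 -0.011 0.074 1" --pt "0 0 0 -0.045 -0.011 0.074 1" --pt "0 0 0 0 0 0 1"

```text
time_s: 7.13
tcp_pos: [0.5284, -0.2939, 0.1117]
orientation: [[0.666, -0.545, 0.509], [-0.686, -0.715, 0.132], [0.292, -0.437, -0.851]]
ft_force: [-26.3, 2.5, 13.2]
grip_width: 0.686
grasp_force: 30.0
```

```bash
python3 st.py
```

```text
7.1333 [-0.48  0.19 -0.37 -0.6  -0.67  1.73] tcp [ 0.5284 -0.2939  0.1117] F [-26.3   2.5  13.2] M [0.38 7.83 1.36] 0.6859234805086234 30.029988158494234 F.U 24.427733312696223 tilt 0.4920238254861234
```

jog_arm --pt "-0.26 -0.06 0.42 0 0 0 1" --pt "-0.26 -0.06 0.42 0 0 0 1" --pt "-0.26 -0.06 0.42 0 0 0 1" --pt "0 0 0 0 0 0 1" --pt "0 0 0 0 0 0 1"

```text
time_s: 7.55
tcp_pos: [0.5221, -0.2962, 0.1233]
orientation: [[0.662, -0.55, 0.51], [-0.691, -0.711, 0.131], [0.29, -0.439, -0.85]]
ft_force: [-12.2, -2.8, -4.3]
grip_width: 0.688
grasp_force: 30.0
```

```bash
python3 st.py
```

```text
7.55 [-0.49  0.17 -0.37 -0.59 -0.69  1.71] tcp [ 0.5221 -0.2962  0.1233] F [-12.2  -2.8  -4.3] M [-1.6   6.51 -0.08] 0.6875498444847569 29.982029772363603 F.U 2.989351682943305 tilt 0.4037936307077196
```

jog_arm --pt "-0.5 -0.13 0.85 0 0 0 1" --pt "-0.77 -0.19 1.27 0 0 0 1" --pt "-0.77 -0.19 1.27 0 0 0 1" --pt "-0.77 -0.19 1.27 0 0 0 1" --pt "-0.77 -0.19 1.27 0 0 0 1" --pt "-0.77 -0.19 1.27 0 0 0 1" --pt "0 0 0 0 0 0 1" --pt "0 0 0 0 0 0 1"

```text
time_s: 8.22
tcp_pos: [0.4834, -0.3082, 0.1993]
orientation: [[0.658, -0.546, 0.518], [-0.691, -0.712, 0.127], [0.299, -0.442, -0.846]]
ft_force: [-0.1, 0.5, -0.7]
grip_width: 0.688
grasp_force: 30.0
```

```bash
python3 st.py; python3 - <<'E'
from h import *
from bench import *
import cv2
for c in("scene","top"):
    p=read_camera(c); cv2.imwrite(f"pics/{c}3.png",p["frame"])
a=cv2.imread("pics/scene3.png")[140:260,160:280];b=cv2.imread("pics/top3.png")[150:270,380:500]
cv2.imwrite("pics/m3.png",cv2.resize(np.hstack([a,b]),None,fx=3.3,fy=3.3,interpolation=cv2.INTER_CUBIC))
o=get_obs()
# cap offset in the tool frame (grip: cap origin ~ TCP)
tr=np.array([.5305,.2953,0]);x=np.array([np.cos(3.01),np.sin(3.01),0])
t=tr-.042*x; print("tray target",t,"roll tray x",(np.array([.47,.276,0])-tr)@x)
for y in(3.01,3.01-np.pi/2,3.01+np.pi/2, 3.01-.8,3.01+.8): print(y);go(o,t+[0,0,.15],Rdown(y))
E
```

```text
8.2167 [-0.54  0.04 -0.33 -0.53 -0.84  1.66] tcp [ 0.4834 -0.3082  0.1993] F [-0.1  0.5 -0.7] M [-0.39  1.85  0.03] 0.688192884819766 29.995652984587196 F.U -0.6171686533882478 tilt 0.23065205765766003
tray target [0.57213688 0.28978905 0.        ] roll tray x 0.05744451291540541
3.01
delta cm [ 8.89 59.73 -4.78] rotvec [ 0.138  0.566 -0.942] minrows 14.5
1.4392036732051032
delta cm [ 8.89 59.73 -4.78] rotvec [ 0.632  0.384 -2.454] minrows 20.5
4.580796326794896
delta cm [ 8.89 59.73 -4.78] rotvec [-0.296  0.486  0.587] minrows 14.5
2.21
delta cm [ 8.89 59.73 -4.78] rotvec [ 0.381  0.513 -1.716] minrows 14.7
3.8099999999999996
delta cm [ 8.89 59.73 -4.78] rotvec [-0.09   0.554 -0.163] minrows 14.5
```

View pics/m3.png

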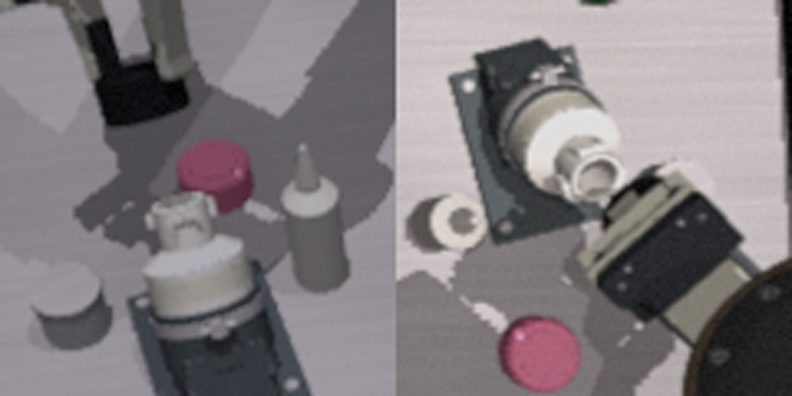

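The cap is held in the fingers, clear of the bottle. The open mouth shows at about (217,202) in the scene view and (441,204) in the top view. Now I'll carry the cap high to the tray.

jog_arm --pt "0 0 3 -0.025 0.04 0.049 1" --pt "0 0.5 3 -0.025 0.04 0.049 1" --pt "0.5 2.5 1 -0.025 0.04 0.049 1" --pt "0.5 3.8 0 -0.025 0.04 0.049 1" --pt "0.5 3.8 0 -0.025 0.04 0.049 1" --pt "0.5 3.8 0 -0.025 0.04 0.049 1" --pt "0.5 3.8 0 -0.025 0.04 0.049 1" --pt "0.5 3.8 0 -0.025 0.04 0.049 1" --pt "0.5 3.8 0 -0.025 0.04 0.049 1" --pt "0.5 3.8 0 -0.025 0.04 0.049 1" --pt "0.5 3.8 0 -0.025 0.04 0.049 1" --pt "0.5 3.8 0 -0.021 0.046 0.048 1"

```text
time_s: 9.32
tcp_pos: [0.5329, 0.0668, 0.2678]
orientation: [[0.992, -0.125, -0.001], [-0.125, -0.992, 0.0], [-0.001, -0.0, -1.0]]
ft_force: [1.0, -0.7, -0.3]
grip_width: 0.689
grasp_force: 30.0
```

jog_arm --pt "0.7 3.8 0 0 0 0 1" --pt "0.7 3.8 0 0 0 0 1" --pt "0.7 3.6 0 0 0 0 1" --pt "0.7 3.6 -1 0 0 0 1" --pt "0.6 3.4 -3 0 0 0 1" --pt "0.5 3 -3 0 0 0 1" --pt "0 1.2 -3 0 0 0 1" --pt "0 0 0 0 0 0 1" --pt "0 0 0 0 0 0 1"

```text
time_s: 10.07
tcp_pos: [0.5703, 0.2846, 0.1682]
orientation: [[0.992, -0.127, -0.004], [-0.127, -0.992, -0.002], [-0.004, 0.003, -1.0]]
ft_force: [0.5, -1.3, 0.4]
grip_width: 0.692
grasp_force: 30.0
```

```bash
python3 - <<'E'
from h import *
from bench import *
import cv2,pickle
P={}
for c in("scene","top"):
    p=read_camera(c); P[c]=p;cv2.imwrite(f"pics/{c}4.png",p["frame"])
    for n in("cap","bottle"):
        p[n]=trace(n,p);print(c,n,[(round(float(d["confidence"]),2),np.round(d["box"]).tolist()) for d in p[n][:4]])
o=get_obs();print(o["joint_pos"].round(2),o["tcp_pos"],o["ft_force"],o["grip_width"],o["grasp_force"])
tr=np.array([.5305,.2953,0]);x=np.array([np.cos(3.01),np.sin(3.01),0])
t=tr-.042*x
go(o,t+[0,0,.15],Rdown(3.01+np.pi/2))
for n in P:print(n,"tcp px",proj(P[n],o["tcp_pos"]))
pickle.dump((P,o),open("p4.pkl","wb"))
a=cv2.imread("pics/scene4.png")[110:250,360:500];b=cv2.imread("pics/top4.png")[130:270,140:280]
cv2.imwrite("pics/m4.png",cv2.resize(np.hstack([a,b]),None,fx=2.8,fy=2.8,interpolation=cv2.INTER_CUBIC))
E
```

```text
scene cap [(0.81, [212.0, 181.0, 240.0, 201.0]), (0.79, [442.0, 163.0, 467.0, 189.0]), (0.61, [183.0, 282.0, 213.0, 310.0]), (0.57, [242.0, 280.0, 271.0, 310.0])]
scene bottle [(0.56, [202.0, 198.0, 245.0, 252.0])]
top cap [(0.83, [384.0, 123.0, 408.0, 147.0]), (0.73, [288.0, 167.0, 361.0, 211.0]), (0.71, [430.0, 127.0, 454.0, 153.0]), (0.7, [414.0, 246.0, 434.0, 267.0])]
top bottle [(0.73, [406.0, 167.0, 450.0, 211.0])]
[ 0.77  0.32 -0.12 -0.   -1.13  0.68] [0.57241268 0.28424255 0.17351353] [ 0.30319659 -1.34498402 -0.78956373] 0.6912752127551214 29.995649294996696
delta cm [-0.03  0.55 -2.35] rotvec [-0.004  0.003 -0.002] minrows 0.6
scene tcp px [[453.89601958 178.13615945]]
top tcp px [[196.40046702 183.53982105]]
```

View pics/m4.png

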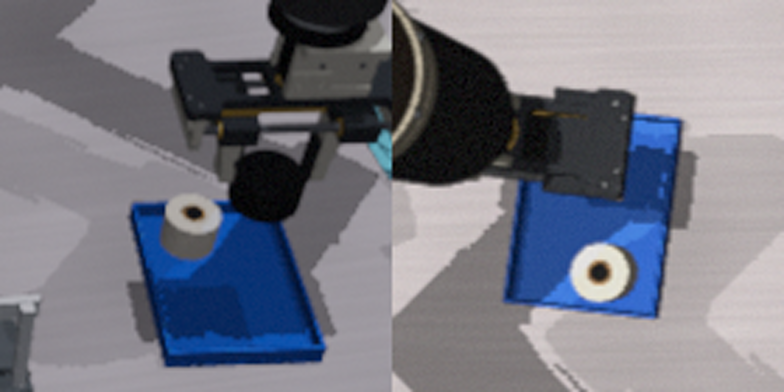

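The cap is held over the free half of the tray (scene px (455,176)), with the roll undisturbed. I'll fit the held cap's pose from the scene mask.

```bash
python3 - <<'E'
import pickle
from h import *
P,o=pickle.load(open("p4.pkl","rb"));S=P["scene"]
m=[d for d in S["cap"] if abs(d["box"][0]-442)<3][0]["pixels"]
m2=np.zeros_like(m);m2[155:197,435:475]=(S["frame"].max(2)<45)[155:197,435:475]
C=cyl(.031,0,.034);R=np.array(o["orientation"]);p0=o["tcp_pos"]
for k in(m,m|False):
    # upright: fit y and z, x fixed from tcp (single view)
    f=lambda q:sup(proj(S,np.r_[p0[0],q[:2]]+C@Rot.from_rotvec([q[2],q[3],0]).as_matrix().T))-msup(k)
    for fix in(0,1):
        g=(lambda q:np.r_[f(q),20*q[2:]]) if fix==0 else (lambda q:f(np.r_[q[:2],0,0]))
        r=least_squares(g,[p0[1],p0[2],0,0],loss="soft_l1",x_scale=[.1,.1,1,1]);print(r.x.round(4),"dz rel tcp",r.x[1]-p0[2],r.cost)
E
```

```text
[ 0.2825  0.166  -0.0139 -0.0057] dz rel tcp -0.007519270942626138 2.879293038451248
[0.2827 0.1661 0.     0.    ] dz rel tcp -0.007428350737107681 2.933932664283816
[ 0.2825  0.166  -0.0139 -0.0057] dz rel tcp -0.007519270942626138 2.879293038451248
[0.2827 0.1661 0.     0.    ] dz rel tcp -0.007428350737107681 2.933932664283816
```

jog_arm --pt "0 0.5 -2.5 0 0 0 1" --pt "0 0 -3 0 0 0 1" --pt "0 0 -3 0 0 0 1" --pt "0 0 0 0 0 0 1" --pt "0 0 0 0 0 0 1"

```text
time_s: 10.78
tcp_pos: [0.5715, 0.2885, 0.0867]
orientation: [[0.992, -0.129, -0.0], [-0.129, -0.992, 0.0], [-0.0, -0.0, -1.0]]
ft_force: [1.4, 0.2, 0.3]
grip_width: 0.691
grasp_force: 30.0
```

```bash
python3 st.py
```

```text
10.7833 [ 0.77  0.39 -0.22 -0.   -0.96  0.67] tcp [0.5715 0.2885 0.0867] F [1.4 0.2 0.3] M [ 0.   -0.07  0.03] 0.6914233145780471 29.995930662091013 F.U -0.5025390742938698 tilt 32.0057529121202
```

jog_arm --pt "0 0 -2.5 0 0 0 1" --pt "0 0 -2.5 0 0 0 1" --pt "0 0 -1.4 0 0 0 1" --pt "0 0 -0.6 0 0 0 1" --pt "0 0 0 0 0 0 1" --pt "0 0 0 0 0 0 1"

```text
time_s: 11.28
tcp_pos: [0.5731, 0.2902, 0.0189]
orientation: [[0.992, -0.129, 0.003], [-0.129, -0.992, 0.003], [0.003, -0.004, -1.0]]
ft_force: [0.1, 0.4, -0.4]
grip_width: 0.693
grasp_force: 30.0
```

jog_arm --pt "0 0 -0.15 0 0 0 1" --pt "0 0 -0.15 0 0 0 1" --pt "0 0 0 0 0 0 1" --pt "0 0 0 0 0 0 1"

```text
time_s: 11.62
tcp_pos: [0.572, 0.2896, 0.0144]
orientation: [[0.992, -0.129, 0.002], [-0.129, -0.992, 0.003], [0.001, -0.003, -1.0]]
ft_force: [0.0, 0.1, -1.3]
grip_width: 0.693
grasp_force: 30.0
```

jog_arm --pt "0 0 -0.15 0 0 0 1" --pt "0 0 -0.1 0 0 0 1" --pt "0 0 0 0 0 0 1" --pt "0 0 0 0 0 0 1"

```text
time_s: 11.95
tcp_pos: [0.5716, 0.2894, 0.0111]
orientation: [[0.992, -0.129, 0.001], [-0.129, -0.992, 0.002], [0.001, -0.002, -1.0]]
ft_force: [-0.0, -0.0, -1.1]
grip_width: 0.688
grasp_force: 30.0
```

jog_arm --pt "0 0 -0.15 0 0 0 1" --pt "0 0 -0.1 0 0 0 1" --pt "0 0 0 0 0 0 1" --pt "0 0 0 0 0 0 1"

```text
time_s: 12.28
tcp_pos: [0.5717, 0.2894, 0.0086]
orientation: [[0.992, -0.129, 0.001], [-0.129, -0.992, 0.002], [0.001, -0.002, -1.0]]
ft_force: [-0.2, 0.8, -1.2]
grip_width: 0.693
grasp_force: 30.0
```

jog_arm --pt "0 0 -0.1 0 0 0 1" --pt "0 0 0 0 0 0 1" --pt "0 0 0 0 0 0 1"

```text
time_s: 12.53
tcp_pos: [0.5717, 0.2895, 0.0077]
orientation: [[0.992, -0.129, 0.001], [-0.129, -0.992, 0.002], [0.001, -0.002, -1.0]]
ft_force: [0.3, 0.3, -0.8]
grip_width: 0.691
grasp_force: 30.0
```

jog_arm --pt "0 0 -0.1 0 0 0 1" --pt "0 0 0 0 0 0 1" --pt "0 0 0 0 0 0 1"

```text
time_s: 12.78
tcp_pos: [0.5717, 0.2894, 0.0067]
orientation: [[0.992, -0.129, 0.001], [-0.129, -0.992, 0.002], [0.001, -0.002, -1.0]]
ft_force: [0.6, 0.2, -0.7]
grip_width: 0.688
grasp_force: 30.0
```

jog_arm --pt "0 0 -0.1 0 0 0 1" --pt "0 0 0 0 0 0 1" --pt "0 0 0 0 0 0 1"

```text
time_s: 13.03
tcp_pos: [0.5717, 0.2895, 0.0058]
orientation: [[0.992, -0.129, 0.001], [-0.129, -0.992, 0.002], [0.001, -0.002, -1.0]]
ft_force: [0.2, 0.8, -2.2]
grip_width: 0.689
grasp_force: 30.0
```

jog_arm --pt "0 0 -0.1 0 0 0 1" --pt "0 0 0 0 0 0 1" --pt "0 0 0 0 0 0 1"

```text
time_s: 13.28
tcp_pos: [0.5719, 0.2895, 0.0056]
orientation: [[0.992, -0.129, 0.002], [-0.129, -0.992, 0.002], [0.001, -0.002, -1.0]]
ft_force: [-2.3, -0.1, 5.0]
grip_width: 0.69
grasp_force: 30.0
```

jog_arm --pt "0 0 0 0 0 0 0.15" --pt "0 0 0 0 0 0 0.1" --pt "0 0 0 0 0 0 0.1" --pt "0 0 0 0 0 0 0.05" --pt "0 0 0 0 0 0 0.05" --pt "0 0 0 0 0 0 0.05"

```text
time_s: 13.78
tcp_pos: [0.5717, 0.2894, 0.0046]
orientation: [[0.992, -0.129, 0.001], [-0.129, -0.992, 0.002], [0.001, -0.002, -1.0]]
ft_force: [-0.0, -0.2, 0.8]
grip_width: 0.947
grasp_force: 0.0
```

jog_arm --pt "0 0 1 0 0 0 0.05" --pt "0 0 2 0 0 0 0.05" --pt "0 0 3 0 0 0 0.05" --pt "0 0 4 0 0 0 0.05" --pt "0 0 4 0 0 0 0.05" --pt "0 -1 4 0 0 -0.1 0.3" --pt "0 -3 3 0 0 -0.1 0.5" --pt "0 -3.5 2 0 0 -0.1 0.5" --pt "0 -4 0 0 0 -0.1 0.5" --pt "0 -4 0 0 0 -0.1 0.5" --pt "0 -4 0 0 0 -0.1 0.5" --pt "0 -4 0 0 0 -0.1 0.5"

```text
time_s: 14.78
tcp_pos: [0.5712, 0.0533, 0.2356]
orientation: [[0.672, -0.74, 0.003], [-0.74, -0.672, 0.001], [0.001, -0.004, -1.0]]
ft_force: [1.2, -0.6, -0.8]
grip_width: 0.52
grasp_force: 0.0
```

```bash
python3 - <<'E'
from h import *
from bench import *
import cv2,pickle
P={}
for c in("scene","top"):
    p=read_camera(c); P[c]=p;cv2.imwrite(f"pics/{c}5.png",p["frame"])
    for n in("cap","brush","torch","bottle"):
        p[n]=trace(n,p);print(c,n,[(round(float(d["confidence"]),2),np.round(d["box"]).tolist()) for d in p[n][:5]])
o=get_obs();print(o["joint_pos"].round(2),o["tcp_pos"],o["ft_force"],o["grip_width"])
pickle.dump((P,o),open("p5.pkl","wb"))
go(o,[.571,-.0518,.250],Rdown(np.pi-.021))
a=cv2.imread("pics/scene5.png")[130:260,190:490];b=cv2.imread("pics/top5.png")[140:270,170:470]
cv2.imwrite("pics/m5.png",cv2.resize(np.vstack([a,b]),None,fx=2.25,fy=2.25,interpolation=cv2.INTER_CUBIC))
E
```

```text
scene cap [(0.88, [184.0, 281.0, 214.0, 310.0]), (0.87, [241.0, 282.0, 267.0, 310.0]), (0.76, [432.0, 208.0, 454.0, 233.0]), (0.71, [211.0, 182.0, 240.0, 200.0]), (0.18, [297.0, 206.0, 372.0, 257.0])]
scene brush [(0.54, [313.0, 191.0, 320.0, 241.0])]
scene torch []
scene bottle [(0.89, [204.0, 198.0, 243.0, 255.0]), (0.65, [406.0, 178.0, 478.0, 240.0]), (0.42, [199.0, 198.0, 255.0, 274.0]), (0.16, [313.0, 189.0, 323.0, 242.0])]
top cap [(0.68, [432.0, 127.0, 455.0, 154.0]), (0.65, [384.0, 120.0, 408.0, 145.0]), (0.61, [413.0, 246.0, 434.0, 270.0])]
top brush [(0.6, [338.0, 179.0, 341.0, 191.0]), (0.3, [449.0, 200.0, 477.0, 217.0])]
top torch []
top bottle [(0.67, [408.0, 168.0, 450.0, 210.0])]
[ 0.44  0.17 -0.17  0.   -1.23  0.31] [0.57171591 0.05607473 0.23415977] [ 0.55490284  0.10490953 -0.03875769] 0.5013416843551819
delta cm [ -0.07 -10.79   1.58] rotvec [-0.     0.002 -0.764] minrows 6.1
```

View pics/m5.png

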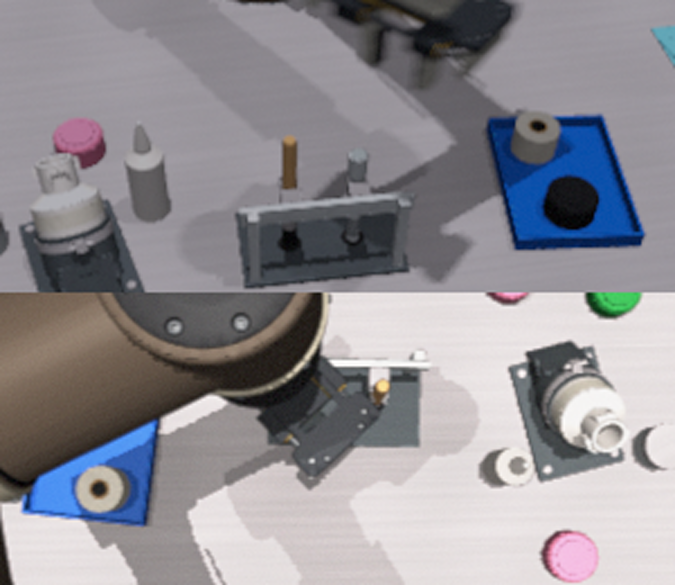

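The cap stands flat in the tray at scene px (443,220). The brush and torch are still in their clips, and the mouth is at about (215,203) in the scene view and (439,201) in the top view. Next is the brush, gripping along x.

jog_arm --pt "0 -1.5 0.5 0 0 -0.109 0.5" --pt "0 -1.5 0 0 0 -0.109 0.5" --pt "0 -1.5 0 0 0 -0.109 0.5" --pt "0 -1.5 0 0 0 -0.109 0.5" --pt "0 -1.6 0 0 0 -0.109 0.5" --pt "0 -1.6 0 0 0 -0.109 0.5" --pt "-0.1 -1.6 0 0 0 -0.11 0.5" --pt "0 0 0 0 0 0 0.5" --pt "0 0 0 0 0 0 0.5"

```text
time_s: 16.03
tcp_pos: [0.5708, -0.0529, 0.2391]
orientation: [[-0.021, -1.0, 0.002], [-1.0, 0.021, -0.001], [0.001, -0.002, -1.0]]
ft_force: [0.3, 0.4, -0.4]
grip_width: 0.499
grasp_force: 0.0
```

```bash
python3 - <<'E'
from h import *
from bench import *
import cv2,pickle
P,_=pickle.load(open("p5.pkl","rb"))
o=get_obs();print(o["joint_pos"].round(2))
go(o,[.571,-.052,.122],Rdown(np.pi-.021))
B=np.array([.5769,-.2857,.0393]);ims=[]
for n,(x0,y0) in(("scene",(180,180)),("top",(400,160))):
    im=cv2.resize(P[n]["frame"][y0:y0+64,x0:x0+64],None,fx=6,fy=6,interpolation=cv2.INTER_CUBIC)
    a=np.linspace(0,6.28,60)
    for r,z in((.020,.118),(.015,.118),(.038,.074)):
        q=proj(P[n],B+np.c_[r*np.cos(a),r*np.sin(a),0*a+z]@RB.T)
        cv2.polylines(im,[np.int32(((q-[x0,y0]+.5)*6-.5)*8)],True,(0,0,255),1,cv2.LINE_AA,3)
    ims.append(im)
cv2.imwrite("pics/m6.png",np.hstack(ims))
E
```

```text
[ 0.25  0.17 -0.16  0.   -1.24 -0.27]
delta cm [  0.02   0.09 -11.71] rotvec [0.001 0.002 0.   ] minrows 2.8
```

View pics/m6.png

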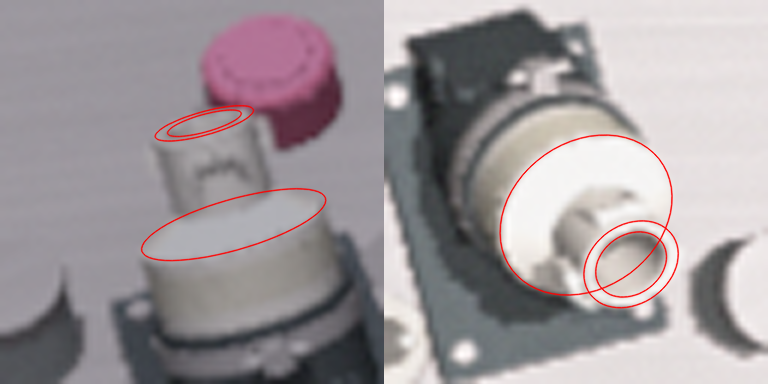

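The overlay of the modelled rim lies on the real mouth within about 1 px in both views, so the bottle pose holds. I'll grasp the brush now.

jog_arm --pt "0 0.1 -3 0 0 0 0.5" --pt "0 0 -3 0 0 0 0.5" --pt "0 0 -3 0 0 0 0.5" --pt "0 0 -2.7 0 0 0 0.5" --pt "0 0 0 0 0 0 0.5" --pt "0 0 0 0 0 0 1" --pt "0 0 0 0 0 0 1" --pt "0 0 0 0 0 0 1" --pt "0 0 0 0 0 0 1" --pt "0 0 0 0 0 0 1" --pt "0 0 0 0 0 0 1"

```text
time_s: 16.95
tcp_pos: [0.5709, -0.0521, 0.1236]
orientation: [[-0.022, -1.0, 0.003], [-1.0, 0.022, -0.001], [0.001, -0.003, -1.0]]
ft_force: [-2.2, 1.0, 6.2]
grip_width: 0.176
grasp_force: 30.0
```

```bash
python3 st.py
```

```text
16.95 [ 0.25  0.26 -0.33  0.   -0.98 -0.27] tcp [ 0.5709 -0.0521  0.1236] F [-2.2  1.   6.2] M [0.32 1.21 0.06] 0.17620287175952323 30.000962913036346 F.U 6.276027542291965 tilt 31.8378265317021
```

jog_arm --pt "-0.4 0.01 0 0 0 0 1" --pt "-0.4 0.01 0 0 0 0 1" --pt "-0.5 0.01 0 0 0 0 1" --pt "-0.6 0.01 0 0 0 0 1" --pt "-0.8 0.02 0 0 0 0 1" --pt "-1 0.02 0 0 0 0 1" --pt "-1 0.02 0 0 0 0 1" --pt "-0.5 0 0.5 0 0 0 1" --pt "0 0 1 0 0 0 1" --pt "0 0 0 0 0 0 1"

```text
time_s: 17.78
tcp_pos: [0.519, -0.051, 0.1392]
orientation: [[-0.022, -1.0, 0.004], [-1.0, 0.022, -0.001], [0.001, -0.004, -1.0]]
ft_force: [0.6, -0.2, -0.0]
grip_width: 0.174
grasp_force: 30.0
```

jog_arm --pt "0 -0.5 3 0 0 0 1" --pt "0 -1 4 0 0 0 1" --pt "0 -1 4 0 0 0 1" --pt "0 -1 4 0 0 0 1" --pt "0 0 0 0 0 0 1" --pt "0 0 0 0 0 0 1"

```text
time_s: 18.28
tcp_pos: [0.5199, -0.0863, 0.2898]
orientation: [[-0.023, -1.0, 0.007], [-1.0, 0.023, -0.0], [-0.0, -0.007, -1.0]]
ft_force: [-0.2, -0.6, -1.6]
grip_width: 0.171
grasp_force: 30.0
```

```bash
python3 st.py; python3 - <<'E'
from h import *
from bench import *
import cv2,pickle
P={}
for c in("scene","top"):
    p=read_camera(c); P[c]=p;cv2.imwrite(f"pics/{c}7.png",p["frame"])
    for n in("brush","torch"):
        p[n]=trace(n,p);print(c,n,[(round(float(d["confidence"]),2),np.round(d["box"]).tolist()) for d in p[n][:3]])
o=get_obs(); R=np.array(o["orientation"])
pickle.dump((P,o),open("p7.pkl","wb"))
B=np.array([.5769,-.2857,.0393])
# assumed: brush z0 is 0.1176 m ahead of TCP along tool z
L=.1236-.006
for n in P:print(n,"pred bristle end",proj(P[n],o["tcp_pos"]+R[:,2]*L).round(1),"top",proj(P[n],o["tcp_pos"]-R[:,2]*(.175-L)).round(1))
for phi in(-.5,-.24,0,.24):
  print(phi);go(o,B+U*(.118+.03+L),Rtool(phi))
a=cv2.imread("pics/scene7.png")[110:270,220:420];b=cv2.imread("pics/top7.png")[110:270,290:490]
cv2.imwrite("pics/m7.png",cv2.resize(np.hstack([a,b]),None,fx=2,fy=2,interpolation=cv2.INTER_CUBIC))
E
```

```text
18.2833 [ 0.21  0.06 -0.17  0.   -1.33 -0.23] tcp [ 0.5199 -0.0863  0.2898] F [-0.2 -0.6 -1.6] M [0.13 0.05 0.06] 0.17144781270435266 29.987049400806427 F.U -1.1914653070131858 tilt 31.636191007602843
scene brush []
scene torch [(0.54, [347.0, 196.0, 354.0, 236.0])]
top brush []
top torch []
scene pred bristle end [[301.1 181.8]] top [[299.2 124. ]]
top pred bristle end [[354.2 203.8]] top [[363.5 198.8]]
-0.5
delta cm [ -7.8  -23.34  -2.14] rotvec [ 0.198 -0.525 -0.23 ] minrows 5.9
-0.24
delta cm [ -7.8  -23.34  -2.14] rotvec [ 0.128 -0.544  0.023] minrows 5.9
0
delta cm [ -7.8  -23.34  -2.14] rotvec [ 0.062 -0.557  0.257] minrows 5.9
0.24
delta cm [ -7.8  -23.34  -2.14] rotvec [-0.005 -0.564  0.49 ] minrows 6.0
```

View pics/m7.png

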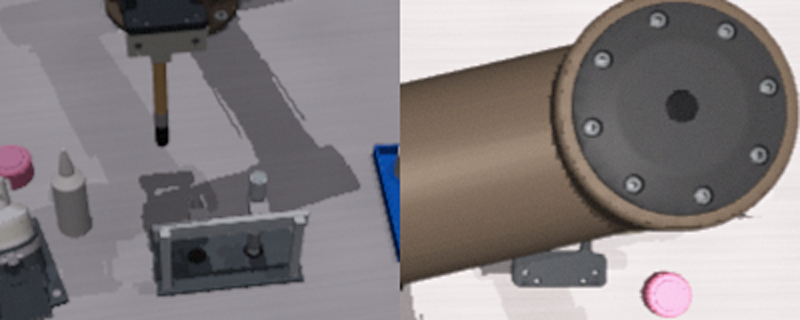

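The brush hangs straight in the fingers with its bristle end at scene px (301,182.5), against a predicted (301,182). The torch is still upright in its clip.

jog_arm --pt "-1 0 2 0.013 -0.054 0.002 1" --pt "-1 0 2 0.013 -0.054 0.002 1" --pt "-1 -3 0 0.013 -0.054 0.002 1" --pt "-1 -3 0 0.013 -0.054 0.002 1" --pt "-1 -3 0 0.013 -0.054 0.002 1" --pt "-1 -3 0 0.013 -0.054 0.002 1" --pt "-1 -3 0 0.013 -0.054 0.002 1" --pt "-1 -3 0 0.013 -0.054 0.002 1" --pt "-1 -3 -1 0.013 -0.054 0.002 1" --pt "-1.4 -3 -0.9 0.011 -0.058 0.005 1" --pt "0 0 0 0 0 0 1" --pt "0 0 0 0 0 0 1"

```text
time_s: 19.58
tcp_pos: [0.4121, -0.3284, 0.3065]
orientation: [[0.027, -0.858, 0.513], [-0.991, 0.043, 0.125], [-0.129, -0.512, -0.849]]
ft_force: [1.3, -0.8, -0.2]
grip_width: 0.176
grasp_force: 30.0
```

```bash
python3 - <<'E'
from h import *
from bench import *
import cv2,pickle
P={}
for c in("scene","top"):
    p=read_camera(c); P[c]=p;cv2.imwrite(f"pics/{c}8.png",p["frame"])
o=get_obs(); R=np.array(o["orientation"]);print(o["joint_pos"].round(2),o["tcp_pos"].round(4))
B=np.array([.5769,-.2857,.0393]);L=.1176
for n in P:print(n,"pred end",proj(P[n],o["tcp_pos"]+R[:,2]*L).round(1),"pred mouth",proj(P[n],B+.118*U).round(1))
for s in(.08,.01,-.113):go(o,B+U*(.118+s+L),Rtool(-.24))
a=cv2.imread("pics/scene8.png")[120:240,160:280];b=cv2.imread("pics/top8.png")[130:250,380:500]
cv2.imwrite("pics/m8.png",cv2.resize(np.hstack([a,b]),None,fx=3.3,fy=3.3,interpolation=cv2.INTER_CUBIC))
E
```

```text
[-0.66 -0.09 -0.22 -0.48 -1.12  0.8 ] [ 0.4148 -0.3251  0.3079]
scene pred end [[204.5 168.3]] pred mouth [[213.6 200. ]]
top pred end [[456.  220.1]] pred mouth [[440.7 203.6]]
delta cm [-0.03 -0.05 -0.09] rotvec [-0.002 -0.002  0.001] minrows 0.0
delta cm [ 3.57  0.84 -6.03] rotvec [-0.002 -0.002  0.001] minrows 1.7
delta cm [  9.9    2.39 -16.46] rotvec [-0.002 -0.002  0.001] minrows 4.6
```

View pics/m8.png

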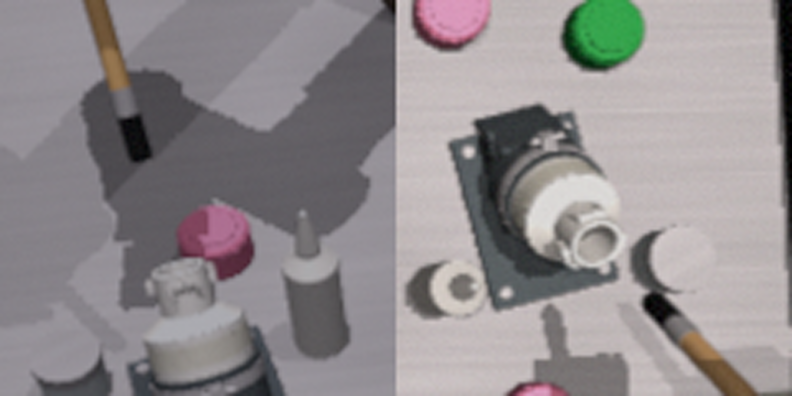

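The bristle end is at about (202.4,167) in the scene view and (458.5,222) in the top view, a couple of pixels from prediction. I'll refine its offset from the mouth before lowering.

```bash
cat > fb.py <<'E'
import cv2
from h import *
from bench import *
import pickle
P,_=pickle.load(open("p5.pkl","rb"))
F={n:cv2.imread(f"pics/{n}8.png").astype(int) for n in("scene","top")}
o=get_obs();R=np.array(o["orientation"])
box={"scene":(185,145,212,175),"top":(448,212,475,240)}
M={}
for n,(l,t,r,b) in box.items():
    m=np.zeros((400,640),bool);m[t:b,l:r]=(F[n].max(2)<60)[t:b,l:r]
    k,lab,s,_=cv2.connectedComponentsWithStats(m.astype(np.uint8));M[n]=lab==1+s[1:,4].argmax()
    y,x=np.nonzero(M[n]);print(n,M[n].sum(),x.min(),x.max(),y.min(),y.max())
C=cyl(.0085,0,.034)
e0=o["tcp_pos"]+R[:,2]*.1176
def f(q,w=0):
    RR=Rot.from_rotvec(np.r_[q[3:],0]).as_matrix() if len(q)>3 else np.eye(3)
    D=RR@np.c_[-R[:,0],R[:,1],-R[:,2]]
    return np.concatenate([sup(proj(P[n],q[:3]+C@D.T))-msup(M[n]) for n in M]+[5*np.array(q[3:])])
for q0 in(e0,np.r_[e0,0,0]):
    r=least_squares(f,q0,loss="soft_l1",x_scale=.1);d=r.x[:3]-e0
    print(r.x.round(4),r.cost,"offset world mm",(d*1e3).round(1),"in bottle axes",(RB.T@d*1e3).round(1))
# hand-picked mouth centres
S,T=P["scene"],P["top"]
g=lambda X:np.r_[proj(S,X)[0]-[214.8,202.3],proj(T,X)[0]-[441,203.2]]
B=np.array([.5769,-.2857,.0393]);r=least_squares(g,B+.118*U,x_scale=.1);print("mouth",r.x.round(4),"vs model, bottle axes mm",(RB.T@(r.x-B-.118*U)*1e3).round(1),r.fun.round(1))
E
python3 fb.py
```

```text
scene 102 196 205 154 168
top 60 455 464 218 228
[ 0.4752 -0.3131  0.2084] 38.72373970475817 offset world mm [ 0.1 -2.9  0.3] in bottle axes [-0.3 -2.9  0.6]
[ 0.4718 -0.3163  0.208  -0.3691  0.3597] 22.015686021904585 offset world mm [-3.4 -6.1 -0. ] in bottle axes [-4.  -5.1  2.5]
mouth [ 0.5179 -0.3009  0.1339] vs model, bottle axes mm [-1.6 -0.7 -5.4] [-1.  -0.2 -1.  -0.1]
```

jog_arm --pt "-0.12 0.12 -0.05 0 0 0 1" --pt "1.03 0.25 -1.7 0 0 0 1" --pt "1.03 0.25 -1.7 0 0 0 1" --pt "1.03 0.25 -1.7 0 0 0 1" --pt "0.77 0.19 -1.27 0 0 0 1" --pt "0 0 0 0 0 0 1"

```text
time_s: 20.18
tcp_pos: [0.4541, -0.3101, 0.2416]
orientation: [[0.042, -0.859, 0.511], [-0.991, 0.031, 0.133], [-0.13, -0.512, -0.849]]
ft_force: [-0.8, 0.2, -0.6]
grip_width: 0.169
grasp_force: 30.0
```

```bash
python3 st.py; python3 - <<'E'
from bench import *
import cv2,numpy as np
for c in("scene","top"):
    p=read_camera(c); cv2.imwrite(f"pics/{c}9.png",p["frame"])
a=cv2.imread("pics/scene9.png")[150:230,180:260];b=cv2.imread("pics/top9.png")[160:240,400:480]
cv2.imwrite("pics/m9.png",cv2.resize(np.hstack([a,b]),None,fx=4.8,fy=4.8,interpolation=cv2.INTER_CUBIC))
E
```

```text
20.1833 [-0.58 -0.02 -0.3  -0.5  -0.95  0.81] tcp [ 0.4541 -0.3101  0.2416] F [-0.8  0.2 -0.6] M [-0.33  1.83  0.07] 0.16899333296954672 29.985896944999695 F.U -0.12200731938575116 tilt 0.43855407303618443
```

View pics/m9.png

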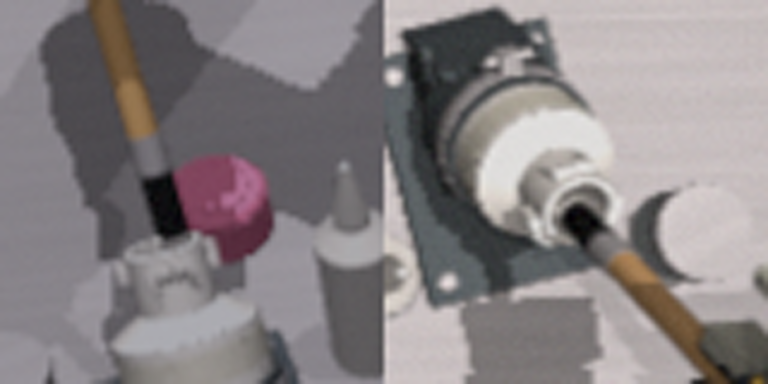

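The bristle tip is just entering the mouth and is centred in both views (scene tip about (215,199), top tip about (440,204)). I'll lower it along the axis.

jog_arm --pt "0.515 0.127 -0.848 0 0 0 1" --pt "0.515 0.127 -0.848 0 0 0 1" --pt "0.515 0.127 -0.848 0 0 0 1" --pt "0.515 0.127 -0.848 0 0 0 1" --pt "0 0 0 0 0 0 1" --pt "0 0 0 0 0 0 1"

```text
time_s: 20.78
tcp_pos: [0.4731, -0.309, 0.2094]
orientation: [[0.037, -0.858, 0.513], [-0.991, 0.034, 0.128], [-0.128, -0.513, -0.849]]
ft_force: [1.0, -0.5, 0.7]
grip_width: 0.176
grasp_force: 30.0
```

```bash
python3 st.py
```

```text
20.7833 [-0.55  0.02 -0.33 -0.52 -0.87  0.82] tcp [ 0.4731 -0.309   0.2094] F [ 1.  -0.5  0.7] M [-0.35  1.75  0.01] 0.1755335923613836 29.98607486486435 F.U 0.19935287540305047 tilt 0.14440565961285565
```

jog_arm --pt "0.515 0.127 -0.848 0 0 0 1" --pt "0.515 0.127 -0.848 0 0 0 1" --pt "0.515 0.127 -0.848 0 0 0 1" --pt "0 0 0 0 0 0 1"

```text
time_s: 21.12
tcp_pos: [0.4886, -0.3045, 0.1824]
orientation: [[0.036, -0.858, 0.512], [-0.991, 0.035, 0.129], [-0.129, -0.512, -0.849]]
ft_force: [-0.3, 0.1, -0.9]
grip_width: 0.176
grasp_force: 30.0
```

jog_arm --pt "0.515 0.127 -0.848 0 0 0 1" --pt "0.515 0.127 -0.848 0 0 0 1" --pt "0.515 0.127 -0.848 0 0 0 1" --pt "0.2 0.05 -0.35 0 0 0 1" --pt "0 0 0 0 0 0 1" --pt "0 0 0 0 0 0 1"

```text
time_s: 21.62
tcp_pos: [0.5061, -0.301, 0.1555]
orientation: [[0.037, -0.857, 0.514], [-0.991, 0.034, 0.128], [-0.127, -0.514, -0.848]]
ft_force: [0.0, -1.1, -0.4]
grip_width: 0.175
grasp_force: 30.0
```

```bash
python3 st.py
```

```text
21.6167 [-0.51  0.11 -0.36 -0.56 -0.75  0.85] tcp [ 0.5061 -0.301   0.1555] F [ 0.  -1.1 -0.4] M [-0.37  1.76 -0.01] 0.1751825229330343 29.986117780208588 F.U -0.18891192427892467 tilt 0.10114490541213783
```

jog_arm --pt "0.2 0.05 -0.34 0 0 0 1" --pt "0.2 0.05 -0.34 0 0 0 1" --pt "0 0 0 0 0 0 1" --pt "0 0 0 0 0 0 1"

```text
time_s: 21.95
tcp_pos: [0.5101, -0.3, 0.1491]
orientation: [[0.037, -0.857, 0.514], [-0.991, 0.034, 0.127], [-0.127, -0.514, -0.848]]
ft_force: [-0.7, 0.2, -0.5]
grip_width: 0.177
grasp_force: 30.0
```

jog_arm --pt "0.1 0.025 -0.17 0 0 0 1" --pt "0 0 0 0 0 0 1" --pt "0 0 0 0 0 0 1"

```text
time_s: 22.2
tcp_pos: [0.5111, -0.2998, 0.1475]
orientation: [[0.037, -0.857, 0.514], [-0.991, 0.034, 0.127], [-0.127, -0.514, -0.848]]
ft_force: [0.8, -1.1, -0.4]
grip_width: 0.176
grasp_force: 30.0
```

jog_arm --pt "0.1 0.025 -0.17 0 0 0 1" --pt "0 0 0 0 0 0 1" --pt "0 0 0 0 0 0 1"

```text
time_s: 22.45
tcp_pos: [0.5121, -0.2995, 0.1457]
orientation: [[0.037, -0.857, 0.514], [-0.991, 0.034, 0.127], [-0.127, -0.514, -0.848]]
ft_force: [-0.3, -0.3, -0.7]
grip_width: 0.173
grasp_force: 30.0
```

jog_arm --pt "0.1 0.025 -0.17 0 0 0 1" --pt "0 0 0 0 0 0 1" --pt "0 0 0 0 0 0 1"

```text
time_s: 22.7
tcp_pos: [0.5131, -0.2993, 0.1439]
orientation: [[0.037, -0.857, 0.514], [-0.991, 0.034, 0.128], [-0.127, -0.514, -0.848]]
ft_force: [0.0, -0.1, -0.4]
grip_width: 0.174
grasp_force: 30.0
```

jog_arm --pt "0.1 0.025 -0.17 0 0 0 1" --pt "0 0 0 0 0 0 1" --pt "0 0 0 0 0 0 1"

```text
time_s: 22.95
tcp_pos: [0.5141, -0.299, 0.1422]
orientation: [[0.037, -0.857, 0.514], [-0.991, 0.034, 0.128], [-0.127, -0.514, -0.848]]
ft_force: [0.6, 0.5, -1.0]
grip_width: 0.173
grasp_force: 30.0
```

jog_arm --pt "0.1 0.025 -0.17 0 0 0 1" --pt "0 0 0 0 0 0 1" --pt "0 0 0 0 0 0 1"

```text
time_s: 23.2
tcp_pos: [0.5151, -0.2996, 0.1419]
orientation: [[0.037, -0.856, 0.515], [-0.991, 0.033, 0.126], [-0.125, -0.515, -0.848]]
ft_force: [-7.7, -2.1, 8.6]
grip_width: 0.177
grasp_force: 30.0
```

jog_arm --pt "0.05 0.013 -0.085 0 0 0 1" --pt "0 0 0 0 0 0 1" --pt "0 0 0 0 0 0 1"

```text
time_s: 23.45
tcp_pos: [0.5154, -0.3001, 0.142]
orientation: [[0.037, -0.856, 0.516], [-0.992, 0.032, 0.125], [-0.124, -0.516, -0.848]]
ft_force: [-11.7, -1.0, 14.9]
grip_width: 0.179
grasp_force: 30.0
```

jog_arm --pt "-0.05 -0.013 0.085 0 0 0 1" --pt "0 0 0 0 0 0 0.75" --pt "0 0 0 0 0 0 0.6" --pt "0 0 0 0 0 0 0.5" --pt "0 0 0 0 0 0 0.5" --pt "0 0 0 0 0 0 0.5" --pt "0 0 0 0 0 0 0.5"

```text
time_s: 24.03
tcp_pos: [0.5151, -0.2987, 0.1404]
orientation: [[0.037, -0.857, 0.514], [-0.991, 0.034, 0.128], [-0.127, -0.514, -0.848]]
ft_force: [-0.7, 0.1, -0.6]
grip_width: 0.494
grasp_force: 0.1
```

jog_arm --pt "-0.26 -0.06 0.42 0 0 0 0.5" --pt "-0.51 -0.13 0.85 0 0 0 0.5" --pt "-1.03 -0.25 1.7 0 0 0 0.5" --pt "-1.03 -0.25 1.7 0 0 0 0.5" --pt "-1.03 -0.25 1.7 0 0 0 0.5" --pt "-1.03 -0.25 1.7 0 0 0 0.5" --pt "-1.03 -0.25 1.7 0 0 0 0.5" --pt "-1.03 -0.25 1.7 0 0 0 0.5" --pt "0 0 0 0 0 0 0.5" --pt "0 0 0 0 0 0 0.5" --pt "0 0 0 0 0 0 0.5"

```text
time_s: 24.95
tcp_pos: [0.4453, -0.3157, 0.2557]
orientation: [[0.036, -0.857, 0.515], [-0.991, 0.034, 0.127], [-0.127, -0.515, -0.848]]
ft_force: [-0.7, 0.2, 0.3]
grip_width: 0.499
grasp_force: 0.0
```

```bash
python3 st.py; python3 - <<'E'
from bench import *
import cv2,numpy as np
for c in("scene","top"):
    p=read_camera(c); cv2.imwrite(f"pics/{c}10.png",p["frame"])
a=cv2.imread("pics/scene10.png")[150:260,180:480];b=cv2.imread("pics/top10.png")[120:270,170:470]
cv2.imwrite("pics/m10.png",cv2.resize(np.vstack([a,b]),None,fx=2.25,fy=2.25,interpolation=cv2.INTER_CUBIC))
E
```

```text
24.95 [-0.6  -0.04 -0.29 -0.49 -0.98  0.81] tcp [ 0.4453 -0.3157  0.2557] F [-0.7  0.2  0.3] M [-0.31  1.7  -0.03] 0.4992446472408642 0.0 F.U 0.5745984131909798 tilt 0.03373350623395534
```

View pics/m10.png

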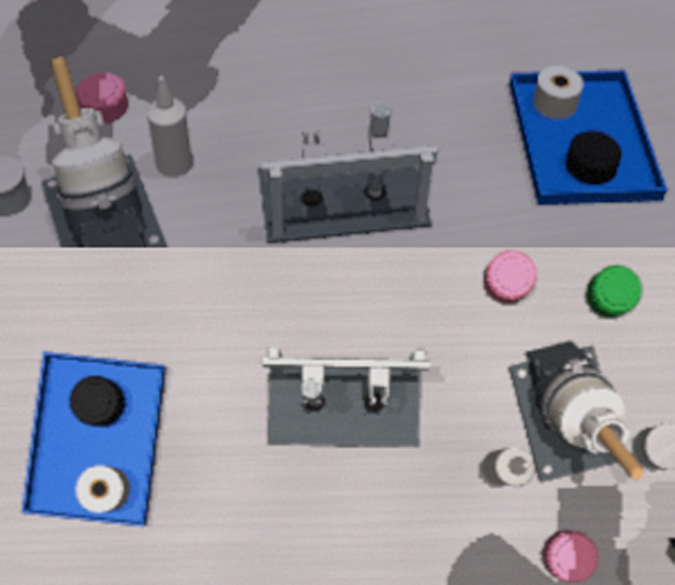

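The brush stands in the bottle with its top at scene px (206,178). The cap lies flat in the tray, the torch is in its clip, and the roll, dropper and tin are unmoved.

```bash
python3 -c "
from bench import *
print(job_done())"
```

```text
the job is handed in; nothing more can be done
None
```

I finished and handed in the job at about 25 s of the 67 s allowed: the cap lies open side down in the tray and the brush stands in the open bottle. In the last pictures the torch is in its clip and the roll, dropper and tin look unmoved; `job_done()` returned no verdict.

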